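# Uncap a fuel injector and hold its nozzle up to the inspection camera

## Robot

A 6-joint arm with a two-finger parallel gripper is mounted at the origin on the work surface. World frame = base frame: x ahead of the robot, y to its left, z up, the work surface at z = 0. Lengths are in m, angles in rad, forces in N, time in s.
With the tool pointing down it reaches from about 0.3 to 0.775 m from the base axis. Payload 14.6 kg.
Tool frame: the origin (TCP) lies on the centre line of the jaws, within the pads' length; the fingertips stand 25 mm ahead of it and the grasp point (between the pads) lies 6 mm ahead of it (ctrl.tip_reach is the distance from the TCP to the fingertips, in m); z points along the fingers, y is the line along which they close (so a half turn about z gives the same grasp; the last joint's range is limited). The gripper opens to 94 mm and grips with 3 to 60 N. Pads are 16 mm wide; open, the fingers measure 119 mm over their backs; the gripper's body (75 mm by 177 mm) begins 78 mm behind the grasp point.
Start: joints at [1.263, 0.3, 1.521, -0, 1.321, -0.067], TCP at [0.131, 0.534, 0.23] pointing down, gripper open.
Joint ranges: [-3.03, 3.03], [-0.79, 2.21], [0.23, 2.52], [-1.04, 4.18], [0, 3.07], [-2.55, 2.55]. Speed limits (rad/s): [2.22, 2.22, 2.57, 3.14, 3.14, 3.14].

## Interface

Orientations are given as [roll, pitch, yaw] about the fixed x, y, z axes, in that order (R = Rz(yaw) Ry(pitch) Rx(roll)).
In Python, from station import ctrl gives the robot as it stands. The module is installed in compiled form; this text tells all that it offers.
- The arm moves only by the tool apply_moves, never from a script. Its argument "deltas" is a list of rows, each a list of 7 numbers: the closure in counts, from 0 (fully open) to 255 (shut), then the shift along the world's x, y, z in cm, then the turn, a rotation vector about the world's x, y, z in rad. In form: [[jaw, tx, ty, tz, ax, ay, az], ...]. A call has 1 to 10 rows; each row shifts and turns the commanded pose from where the row before left it; what a row does not reach is not made up. A row lasts 1/10 s, in which the tool goes at most 50 mm and 8.59 degrees, less where a joint would pass 70% of its speed; a pose out of reach is approached as far as the arm can. A call with a gripper value outside its range is refused whole. The fingers move at their own pace and stop on an object; "grip_force" is the grip in N (left out, the last holds). Time passes only in rows, so rows that do not move let the fingers close. It gives the time, the measured TCP pose, the force, the opening and the grip force at its end, in the units of the state.
- ctrl.get_obs(): the state, without advancing time (a new reading comes with each control period).
- ctrl.camera(name): name is "scene" or "top" or "wrist"; returns a dict with "img" (384x512x3 uint8, red, green, blue), "K" (3x3 intrinsics, pixels), "pose" (4x4, takes a point from camera to world coordinates); the wrist camera has in their place "hand_eye" (4x4, takes a point from camera to tool coordinates, whose origin is the TCP and whose axes are the flange's). Camera axes: x right, y up, looking along -z (the intrinsics and any distortion apply to the point x, -y, -z); pixel columns grow to the right and rows downward; lengths in m; the calibration is good to about 2 mm. A picture is of the moment at which its call begins: read the wrist's pose just before it. There is no depth.
- ctrl.hand_in(): hands the job in; it is judged then, once.
The state is a dict: "time_s": time; "qpos": joint angles; "joint_vel": joint speeds; "tau": joint torques, N m; "ee_pos": TCP position; "eef_rot": TCP orientation; "force": force on the tool from outside, world axes, zero at the start; "moment": the same for the moment, N m; "grip_width": finger opening in m; "grip_force": force on a finger pad.
Only numpy, scipy, OpenCV 4.12 (cv2) and the standard library are available. Lean on these libraries where they do the work, as an engineer would, in place of code of your own. Each camera call takes 0.05 s, during which the arm holds its last target. There are 200 camera calls.

## Task

Pull the protective cap straight off the nozzle of the injector in the cradle and lay the cap down in the one empty pocket of the parts tray, in the middle and lined up the same way as the caps already there. Then lift the injector out of the cradle and hold it in the air before the inspection camera, nozzle pointing straight into the lens along the camera's line of sight, the nozzle's tip at the camera's focus point, and the black plug on top; finish while holding it there, still in the gripper. Do not touch the camera with the injector, and do not disturb the other caps, the jar, the wrench or the steel cup.

Things in the scene. Friction and masses are not known exactly. Their poses are not given: they have to be found in the camera images.
- injector: steel fuel injector, 0.45 kg, level in the cradle, 171 mm long. Origin on its axis, mid square body (24 x 24, x -42 to 42; grip it here between the forks; it balances within 3 mm of here). x points to the nozzle: nut dia 20 (x to 70), nozzle dia 10 (to 90), tip dia 6 (to 95). Behind: dark head dia 32 (x -42 to -76), black plug on it (z to 30). z up, y left seen along x.
- nozzle_tip (a point): the tip of the injector's nozzle, 95 mm along x from the injector's origin; axes as the injector's. The cap hides it at first.
- cradle: fixed; origin under the middle of its base (120 x 80 x 12 mm), 52 mm below the injector's origin, axes as the injector's at the start. Two forks (10 thick, 42 wide, at x -36 and 36) rise to 50 mm; notches 27 wide, open above, floor at 40 mm. 62 mm free between the forks. The injector's head bears on the rear fork, so pulling the cap to +x does not draw the injector along.
- cap: hollow square plastic cap, 32 long, 22 x 22 mm, bore 13 square, 27 deep, 15 g. Origin at its centre, x along it, closed end at +x. Starts loose over the nozzle (1.5 mm clear all round, centre 1.5 mm below the injector's axis, 86.5 mm ahead of its origin), x as the injector's; slides off easily with 27 mm of straight pull to +x. Lying in the tray its centre is 15 mm above the bench.
- tray: fixed grey parts tray, 130 (x) x 140 (y) x 12 mm high, walls 4 mm, inner floor 4 mm above the bench; origin under its middle. Cross walls as high as its sides make 2 x 2 pockets of 59 x 64 mm, centres at x +-31.5, y +-34 mm. Three hold caps lying along x, one is empty.
- free_place: the middle of the floor of the tray's empty pocket (it is a different one each time), 4 mm above the bench; axes as the tray's.
- focus (a point): the camera's focus point, in the air on its line of sight, 69 mm before the lens glass, about 185 to 225 mm above the bench. Its x axis lies along the line of sight and points to the camera (upwards by 0.2 to 0.5 rad); y is level. At the end the injector's axes match these axes.
- camera_stand: fixed stand of the inspection camera: base 130 x 130 mm, post 316 mm high, 75 mm behind (+x) the hinge. Origin on the bench, 250 mm below the hinge of the camera head, a cylinder up to 52 mm wide, 105 long, with a white ring at the lens, looking to -x and down; the focus is 130 mm from the hinge.
- spare_cap0: another hollow square plastic cap, 32 long, 22 x 22 mm, bore 13 square, 27 deep, 15 g. Origin at its centre, x along it, closed end at +x. It already lies in a pocket of the tray; leave it alone.
- spare_cap1: another hollow square plastic cap, 32 long, 22 x 22 mm, bore 13 square, 27 deep, 15 g. Origin at its centre, x along it, closed end at +x. It already lies in a pocket of the tray; leave it alone.
- spare_cap2: another hollow square plastic cap, 32 long, 22 x 22 mm, bore 13 square, 27 deep, 15 g. Origin at its centre, x along it, closed end at +x. It already lies in a pocket of the tray; leave it alone.
- jar: bystander: amber glass jar, 56 mm diameter, 60 mm high, origin under its middle
- wrench: bystander: steel wrench, 160 mm long, lying flat
- pot: bystander: steel cup, 70 mm diameter, 50 mm high, origin under its middle
Mind the look-alikes: they are no part of the job. What is meant by the tray is not green or orange, and is the larger of those in its own colour.

How it is judged:
By the outcome, as a careful person would: the job done as asked, in the order asked, and still so for the second after the job is handed in, while the arm keeps its last pose, push and grip.
It also fails if it takes over 48 s, if anything falls off the work surface, if the arm or the gripper's body presses on something with over 40 N, if the wrist force passes 120 N, or if a joint passes its speed limit or range.

## Working session

There is one attempt and no reset: what is moved stays moved. The work goes in short steps, Python scripts to look and compute and a tool call to move; the robot and the scene stay as the last step left them, time stands still between calls to the robot, and variables do not carry over. Pictures are saved under pics/ and viewed, at most 10 in all, crops included, and the job is handed in when it is done.

Besides the shell and the picture viewer there is one more tool, called after ">>>" by a JSON object that holds its "name" and its "arguments", one argument or row to a line. apply_moves: Moves the arm, as the interface text tells. Its arguments: {"type":"object","properties":{"deltas":{"type":"array"},"grip_force":{"type":"number"}},"required":["deltas"]}

```bash
ls; mkdir -p pics
cat > h.py <<'E'
import numpy as np, cv2, pickle
from station import ctrl
from scipy.spatial.transform import Rotation as R
def cam(n):
    o=ctrl.get_obs(); c=ctrl.camera(n)
    if n=='wrist':
        T=np.eye(4); T[:3,3]=o['ee_pos']; T[:3,:3]=R.from_euler('xyz',o['eef_rot']).as_matrix()
        c['pose']=T@c['hand_eye']
    return c
def save(n,f):
    c=cam(n); cv2.imwrite(f'pics/{f}.png',cv2.cvtColor(c['img'],cv2.COLOR_RGB2BGR)); pickle.dump(c,open(f'pics/{f}.pkl','wb')); return c
def load(f): return pickle.load(open(f'pics/{f}.pkl','rb'))
def ray(c,u,v):
    D=np.array(c.get('dist',np.zeros(5)),float)
    p=cv2.undistortPoints(np.array([[[u,v]]],float),c['K'],D)[0,0]
    d=c['pose'][:3,:3]@np.array([p[0],-p[1],-1]); return c['pose'][:3,3],d
def atz(c,u,v,z):
    o,d=ray(c,u,v); return o+d*(z-o[2])/d[2]
def proj(c,P):
    P=np.atleast_2d(P); q=(P-c['pose'][:3,3])@c['pose'][:3,:3]; q=q*[1,-1,-1]
    return cv2.projectPoints(q,np.zeros(3),np.zeros(3),c['K'],np.array(c.get('dist',np.zeros(5)),float))[0][:,0]
def tri(l):
    A=np.zeros((3,3));b=np.zeros(3)
    for c,u,v in l:
        o,d=ray(c,u,v); d=d/np.linalg.norm(d); M=np.eye(3)-np.outer(d,d); A+=M;b+=M@o
    return np.linalg.solve(A,b)
E
python3 - <<'E'
from h import *
for n in ['scene','top','wrist']:
    c=save(n,n+'0'); print(n,[k for k in c],c['K'].tolist(),np.round(c['pose'],3).tolist(), c.get('dist'))
a=cv2.imread('pics/scene0.png');b=cv2.imread('pics/top0.png')
print(ctrl.get_obs())
E
```

```text
pics
scene ['img', 'K', 'pose'] [[441.05163552086657, 0.0, 260.2781417859457], [0.0, 441.05163552086657, 186.08826555383104], [0.0, 0.0, 1.0]] [[0.892, -0.329, 0.309, 0.939], [0.451, 0.664, -0.597, -0.738], [-0.008, 0.672, 0.741, 1.101], [0.0, 0.0, 0.0, 1.0]] None
top ['img', 'K', 'pose'] [[483.9666783196376, 0.0, 258.01183848125885], [0.0, 483.9666783196376, 190.76840049492677], [0.0, 0.0, 1.0]] [[-0.028, 0.997, -0.076, 0.417], [-1.0, -0.027, 0.013, 0.046], [0.011, 0.076, 0.997, 1.58], [0.0, 0.0, 0.0, 1.0]] None
wrist ['img', 'K', 'hand_eye', 'pose'] [[290.24234670069865, 0.0, 254.10074993348195], [0.0, 290.24234670069865, 191.51203237373807], [0.0, 0.0, 1.0]] [[0.237, -0.931, -0.276, 0.051], [0.971, 0.227, 0.069, 0.553], [-0.002, -0.284, 0.959, 0.384], [0.0, 0.0, 0.0, 1.0]] None
{'time_s': 0.15, 'qpos': array([ 1.26340519e+00,  3.00340326e-01,  1.52142100e+00,  9.81421543e-06,
        1.32068600e+00, -6.65878380e-02]), 'joint_vel': array([-0.00034802, -0.00276552, -0.00073834, -0.00155507, -0.00274412,
       -0.00083948]), 'tau': array([-1.52112269e-03, -5.31951427e+01, -3.52823067e+01,  7.06941308e-02,
        2.36473448e-02, -9.12144446e-05]), 'ee_pos': array([0.13110854, 0.53397121, 0.23002578]), 'eef_rot': array([-3.14074051e+00, -6.63544680e-05,  2.90078690e+00]), 'force': array([-0.92175808,  0.48231794, -0.21984741]), 'moment': array([ 0.00404784,  0.01369033, -0.00143825]), 'grip_force': 0.0, 'grip_width': 0.09404835198106971}
```

View pics/scene0.png

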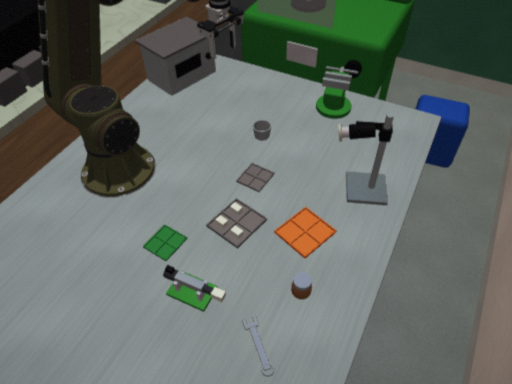

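View pics/top0.png

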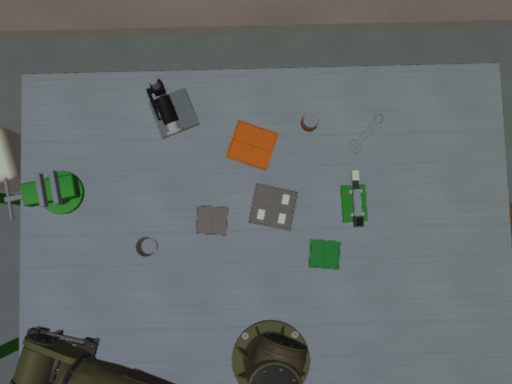

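The scene view shows the injector at (195,283), with its cap at (217,294), on the cradle. The grey tray is at (237,222) with its empty pocket towards (255,217), and the inspection camera is at (365,130). In the top view the tray is at (273,207) with the empty pocket at upper left, the injector is at (357,205) with the cap at (355,175), and the camera head is at (168,110).

Run:
```python
from h import *
t=load('top0');s=load('scene0')
a=cv2.imread('pics/top0.png')[75:235,140:380]; b=cv2.imread('pics/scene0.png')[105:210,320:420]; d=cv2.imread('pics/scene0.png')[190:315,150:280]
z=lambda i,k: cv2.resize(i,None,fx=k,fy=k,interpolation=cv2.INTER_CUBIC)
A=z(a,3); B=z(b,3.6)
m=np.zeros((600,800,3),np.uint8)
# just camera head from both
c1=z(cv2.imread('pics/top0.png')[70:145,140:205],6)
c2=z(cv2.imread('pics/scene0.png')[108:208,330:396],6)
m[:450,:390]=c1; m[:600,400:796]=c2
cv2.imwrite('pics/m1.png',m)
for n,u,v,h in [('cap',355.5,175,.05),('head',358,222,.052),('tray',273,207,.006),('stand',174,113,.01),('jar',310,122,.06),('pot',149,246,.05)]:
    print(n,atz(t,u,v,h).round(3))
for n,u,v,h in [('cap',217,294,.05),('head',169,272,.052),('tray',237,222,.006),('standbase',367,188,.01)]:
    print('s',n,atz(s,u,v,h).round(3))
```

```text
cap [ 0.576 -0.285  0.05 ]
head [ 0.426 -0.286  0.052]
tray [ 0.483 -0.021  0.006]
stand [0.801 0.295 0.01 ]
jar [ 0.749 -0.145  0.06 ]
pot [0.37  0.373 0.05 ]
s cap [ 0.572 -0.284  0.05 ]
s head [ 0.422 -0.287  0.052]
s tray [ 0.486 -0.023  0.006]
s standbase [0.806 0.291 0.01 ]
```

View pics/m1.png

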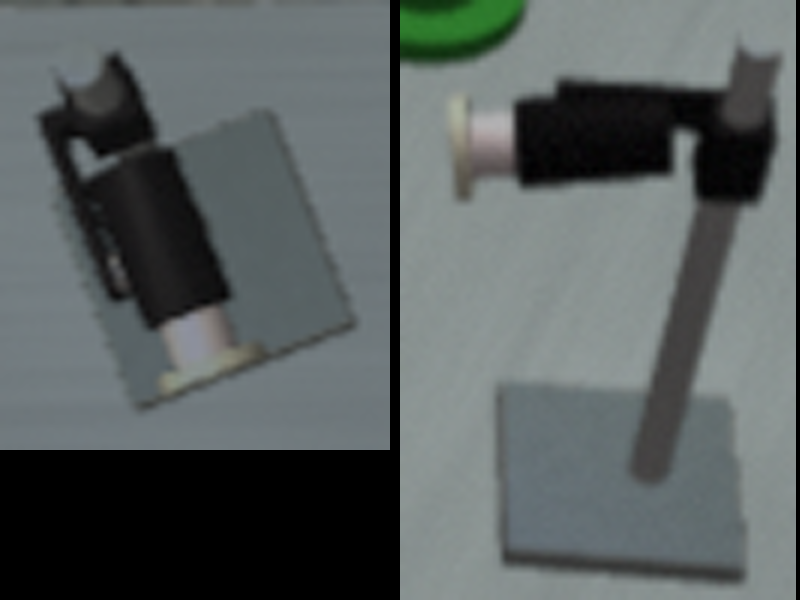

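Both views agree: the cap is near (0.575,-0.285), the tray near (0.485,-0.02) and the stand near (0.80,0.29) with yaw about 0.35. First I'll look at the camera head from close by with the wrist camera.

>>> {"name": "apply_moves", "arguments": {
  "deltas": [
    [0,3.5,-3.5,0.9,0,0,0.058],
    [0,3.5,-3.5,0.9,0,0,0.058],
    [0,3.5,-3.5,0.9,0,0,0.058],
    [0,3.5,-3.5,0.9,0,0,0.058],
    [0,3.5,-3.5,0.9,0,0,0.058],
    [0,3.5,-3.5,0.9,0,0,0.058],
    [0,3.5,-3.5,0.9,0,0,0.058],
    [0,3.5,-3.5,0.9,0,0,0.058],
    [0,3.5,-3.5,0.9,0,0,0.058],
    [0,3.5,-3.5,0.9,0,0,0.058]
  ]
}}

```text
time_s: 1.15
ee_pos: [0.4801, 0.1845, 0.3202]
eef_rot: [3.142, -0.0, -2.8]
force: [-0.3, 0.3, -0.4]
grip_width: 0.0937
grip_force: 0.0
```

>>> {"name": "apply_moves", "arguments": {
  "deltas": [
    [0,0,0,0,0.033,-0.094,0],
    [0,0,0,0,0.033,-0.094,0],
    [0,0,0,0,0.033,-0.094,0],
    [0,0,0,0,0,0,0]
  ]
}}

```text
time_s: 1.55
ee_pos: [0.4781, 0.1859, 0.3199]
eef_rot: [-3.141, 0.301, -2.803]
force: [-0.2, -0.7, 0.4]
grip_width: 0.0939
grip_force: 0.0
```

Run:
```python
from h import *
c=save('wrist','w1');o=ctrl.get_obs(); print(o['ee_pos'],o['eef_rot'],o['qpos'],o['time_s'])
b=cv2.imread('pics/w1.png'); cv2.imwrite('pics/w1z.png',cv2.resize(b,None,fx=1.5,fy=1.5,interpolation=cv2.INTER_CUBIC))
```

```text
[0.47839008 0.1860449  0.32012926] [-3.14111818  0.2977718  -2.80242814] [ 2.93307704e-01 -9.82678022e-04  1.68329348e+00  1.41420200e-02
  1.16182063e+00 -1.62026163e+00] 1.6
```

View pics/w1z.png

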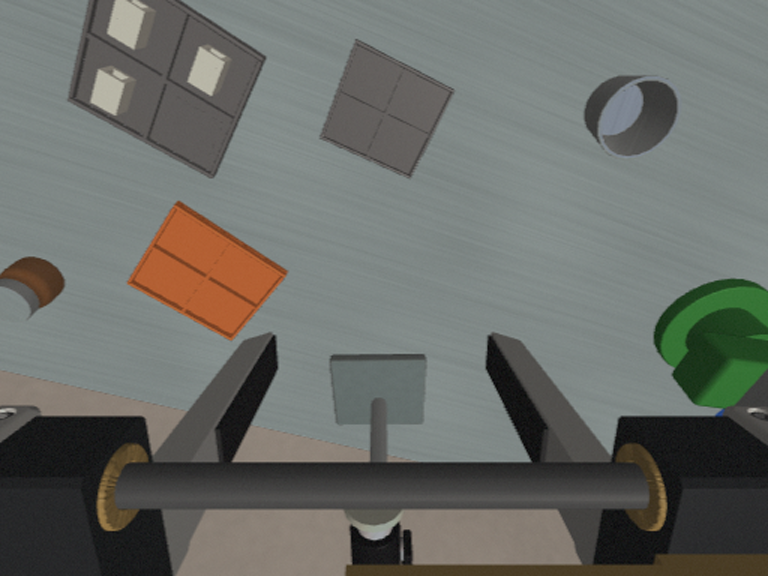

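The wrist view shows the stand base centred at column 251 of the native image, so the yaw of 0.34 is confirmed. The lens, however, is hidden by the gripper (native (249,345)). The tray's empty pocket appears at native (122,92). I need a side view of the head, so I'll turn the tool half round and look from the right.

>>> {"name": "apply_moves", "arguments": {
  "deltas": [
    [0,0,0,0,-0.033,0.094,0],
    [0,0,0,0,-0.033,0.094,0],
    [0,0,0,0,-0.033,0.094,0],
    [0,1.2,-0.6,-0.1,0,0,-0.149],
    [0,1.2,-0.6,-0.1,0,0,-0.149],
    [0,1.2,-0.6,-0.1,0,0,-0.149],
    [0,1.2,-0.6,-0.1,0,0,-0.149],
    [0,1.2,-0.6,-0.1,0,0,-0.149],
    [0,1.2,-0.6,-0.1,0,0,-0.149],
    [0,1.2,-0.6,-0.1,0,0,-0.149]
  ]
}}

```text
time_s: 2.6
ee_pos: [0.5637, 0.1441, 0.3125]
eef_rot: [-3.139, -0.002, 2.432]
force: [-0.8, 0.5, -0.0]
grip_width: 0.094
grip_force: 0.0
```

>>> {"name": "apply_moves", "arguments": {
  "deltas": [
    [0,1.2,-0.6,-0.1,0,0,-0.149],
    [0,1.2,-0.6,-0.1,0,0,-0.149],
    [0,1.2,-0.6,-0.1,0,0,-0.149],
    [0,1.2,-0.6,-0.1,0,0,-0.149],
    [0,1.2,-0.6,-0.1,0,0,-0.149],
    [0,1.2,-0.6,-0.1,0,0,-0.149],
    [0,1.2,-0.6,-0.1,0,0,-0.149],
    [0,1.2,-0.6,-0.1,0,0,-0.149],
    [0,1.2,-0.6,-0.1,0,0,-0.149],
    [0,1.2,-0.6,-0.1,0,0,-0.149]
  ]
}}

```text
time_s: 3.6
ee_pos: [0.6836, 0.0841, 0.3021]
eef_rot: [-3.139, 0.002, 0.942]
force: [-0.2, 0.1, 0.3]
grip_width: 0.0938
grip_force: 0.0
```

>>> {"name": "apply_moves", "arguments": {
  "deltas": [
    [0,1.2,-0.3,0,0,0,-0.149],
    [0,1,0,0,0,0,-0.149],
    [0,0.5,0,0,0,0,-0.149],
    [0,0,0,0,0,0,-0.1],
    [0,0,0,0,0.094,0.033,0],
    [0,0,0,0,0.094,0.033,0],
    [0,0,0,0,0.094,0.033,0],
    [0,0,0,0,0.094,0.033,0],
    [0,0,0,0,0.094,0.033,0],
    [0,0,0,0,0,0,0]
  ]
}}

```text
time_s: 4.6
ee_pos: [0.7103, 0.0794, 0.3003]
eef_rot: [-2.641, -0.025, 0.392]
force: [0.0, -0.2, -0.2]
grip_width: 0.094
grip_force: 0.0
```

Run:
```python
from h import *
c=save('wrist','w2');o=ctrl.get_obs(); print(o['ee_pos'],o['eef_rot'],o['qpos'],o['time_s'])
print(proj(c,[[.73,.27,.23],[.8,.295,0]]))
b=cv2.imread('pics/w2.png'); cv2.imwrite('pics/w2z.png',cv2.resize(b,None,fx=1.5,fy=1.5,interpolation=cv2.INTER_CUBIC))
```

```text
[0.71028617 0.08021879 0.30104151] [-2.64467199 -0.02644892  0.39265462] [-0.08898514  0.78616119  0.70246703  0.46697684  1.84593296  1.1673151 ] 4.65
[[138.32167213  98.61444202]
 [254.52585075  55.97958845]]
```

View pics/w2z.png

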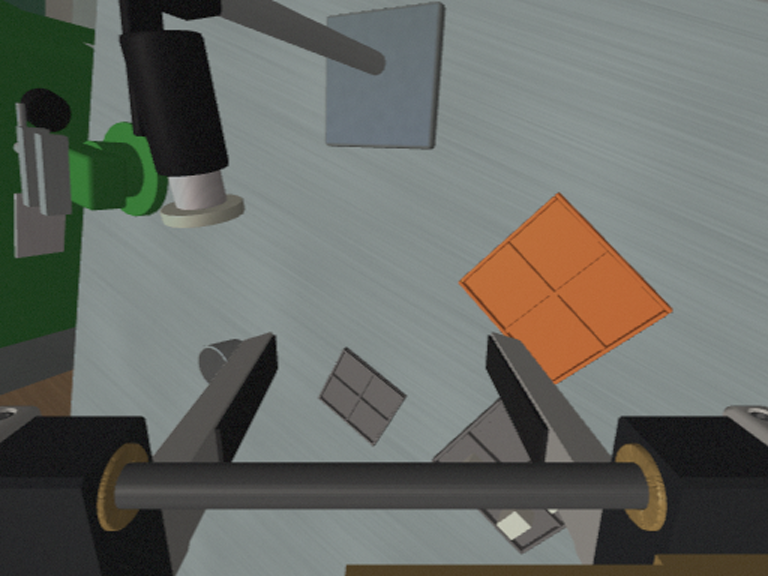

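The side view shows the head clearly. In the 1.5x picture the cylinder runs from (163,35) to (195,166) and the ring centre is at (203,211). The base corners are (327,14), (443,3), (435,148) and (327,144), and the post foot is at (372,64). I'll fit the stand pose and pitch over all three views.

```bash
cat > fit.py <<'E'
from h import *
from scipy.optimize import least_squares
w,t,s=load('w2'),load('top0'),load('scene0')
h=.065
C={'UL':(h,h),'UR':(h,-h),'LR':(-h,-h),'LL':(-h,h)}
W=lambda *p:[(a/1.5,b/1.5) for a,b in p]
corn=[(w,k,p) for k,p in zip(['UL','UR','LR','LL'],W((327,14),(443,3),(435,148),(327,144)))]
corn+=[(t,'LL',(163.3,138)),(t,'LR',(199.2,123.8)),(t,'UR',(184.7,88.3))]
corn+=[(s,'LL',(346.7,171.8)),(s,'UL',(384.5,174.7)),(s,'UR',(387.2,202.7)),(s,'LR',(347.5,199.7))]
# scene: image left-top is (x-,y+), right-top (x+,y+), right-bottom (x+,y-), left-bottom (x-,y-)
m={'LL':'LL','UL':'UL','UR':'UR','LR':'LR'}
post=[(w,W((372,64))[0]),(s,(371.7,187.2))]
ring=[(w,W((203,211))[0],1),(t,(175.3,132),1),(s,(340,132.7),1)]
axis=[(w,W((163.5,35),(195,166))),(t,[(161.2,97.5),(172.5,122)])]
def mm(c,P): return np.linalg.norm(P-c['pose'][:3,3])/c['K'][0,0]*1000
def res(v,sep=False):
    sx,sy,yaw,p,b=v; c,sn=np.cos(yaw),np.sin(yaw)
    f=lambda x,y,z:np.array([sx+c*x-sn*y,sy+sn*x+c*y,z])
    H=f(0,0,.25); d=np.array([np.cos(p)*c,np.cos(p)*sn,np.sin(p)]); r=[];L=[]
    def add(n,c_,P,px):
        e=(proj(c_,P)[0]-px)*mm(c_,P); r.extend(e); L.append((n,e.round(1)))
    for c_,k,px in corn: x,y=C[k]; add('corner'+k,c_,f(b+x,y,.01),px)
    for c_,px in post: add('post',c_,f(.075,0,.01),px)
    for c_,px,_ in ring: add('ring',c_,H-.058*d,px)
    for c_,pts in axis:
        q=proj(c_,[H-.05*d,H+.03*d]); u=(q[1]-q[0])/np.linalg.norm(q[1]-q[0]); n=np.array([-u[1],u[0]])
        for px in pts: e=(np.array(px)-q[0])@n*mm(c_,H); r.append(e); L.append(('axis',round(e,1)))
    return L if sep else np.array(r)
so=least_squares(res,[.76,.28,.34,.3,.05],loss='soft_l1')
v=so.x; sx,sy,yaw,p,b=v; print(v.round(4))
for l in res(v,True): print(*l)
d=np.array([np.cos(p)*np.cos(yaw),np.cos(p)*np.sin(yaw),np.sin(p)]); print('focus',np.array([sx,sy,.25])-.13*d)
E
python3 fit.py
```

```text
[0.7466 0.2744 0.3529 0.2105 0.0592]
cornerUL [0.1 1.9]
cornerUR [-0.5 -2.6]
cornerLR [-3.8  0.2]
cornerLL [-1.5  0.8]
cornerLL [-2.3  0.1]
cornerLR [ 1.5 -0.8]
cornerUR [ 2.2 -2.8]
cornerLL [-1.4 -1.4]
cornerUL [ 0.9 -1.3]
cornerUR [1.7 2.3]
cornerLR [-2.   1.2]
post [ 7.7 -0.7]
post [-1.9  0.1]
ring [ 0.3 -0.7]
ring [ 1.2 -2.3]
ring [-0.7 -1.4]
axis 2.3
axis 1.7
axis -1.8
axis 1.5
focus [0.62727482 0.23043289 0.22283211]
```

Run:
```python
import re
src=open('fit.py').read()
src=src.replace("post=[(w,W((372,64))[0]),","post=[").replace("print('focus'","print('focus'")
open('fit.py','w').write(src)
exec(src)
c_,sn=np.cos(yaw),np.sin(yaw)
e2=np.array([-sn,c_,0]); e3=np.cross(d,e2); H=np.array([sx,sy,.25])
def circ(x,r): 
    a=np.linspace(0,2*np.pi,60); return H+x*d+r*(np.cos(a)[:,None]*e2+np.sin(a)[:,None]*e3)
fr=lambda x,y,z:np.array([sx+c_*x-sn*y,sy+sn*x+c_*y,z])
m=np.zeros((600,800,3),np.uint8)
def ov(f,cam,x0,y0,wd,ht,k,ox):
    im=cv2.resize(cv2.imread(f'pics/{f}.png')[y0:y0+ht,x0:x0+wd],None,fx=k,fy=k,interpolation=cv2.INTER_CUBIC)
    def pl(P,col): cv2.polylines(im,[np.int32(((proj(cam,P)-[x0,y0]+.5)*k-.5).round())],False,col,1)
    for x in (-.061,-.055): pl(circ(x,.026),(0,0,255))
    for x in (.044,-.02): pl(circ(x,.02),(0,255,0))
    pl([H+.044*d,H-.061*d],(255,255,0))
    pl([fr(b+x,y,.01) for x,y in [(h,h),(h,-h),(-h,-h),(-h,h),(h,h)]],(255,0,255))
    pl([fr(.075,0,.01),fr(.075,0,.316)],(0,255,255))
    m[:im.shape[0],ox:ox+im.shape[1]]=im
ov('w2',w,65,0,240,160,2,0)
m2=m.copy(); 
ov('w2',w,75,0,100,155,3.8,0); ov('top0',t,140,78,66,62,6,390)
im0=m.copy()
ov('scene0',s,330,108,66,100,2,660)
cv2.imwrite('pics/ov1.png',m)
```

```text
[0.7472 0.2743 0.3533 0.2056 0.0586]
cornerUL [0.4 1.9]
cornerUR [-0.2 -2.6]
cornerLR [-3.5  0.3]
cornerLL [-1.3  0.9]
cornerLL [-2.  0.]
cornerLR [ 1.8 -0.9]
cornerUR [ 2.4 -2.9]
cornerLL [-1.5 -1.2]
cornerUL [ 0.9 -1.1]
cornerUR [1.7 2.5]
cornerLR [-2.   1.4]
post [-1.3  0.4]
ring [ 0.2 -1.1]
ring [ 1.3 -2.9]
ring [-0.2 -1.4]
axis 1.7
axis 1.5
axis -2.1
axis 1.2
focus [0.62775719 0.23027205 0.22346348]
```

View pics/ov1.png

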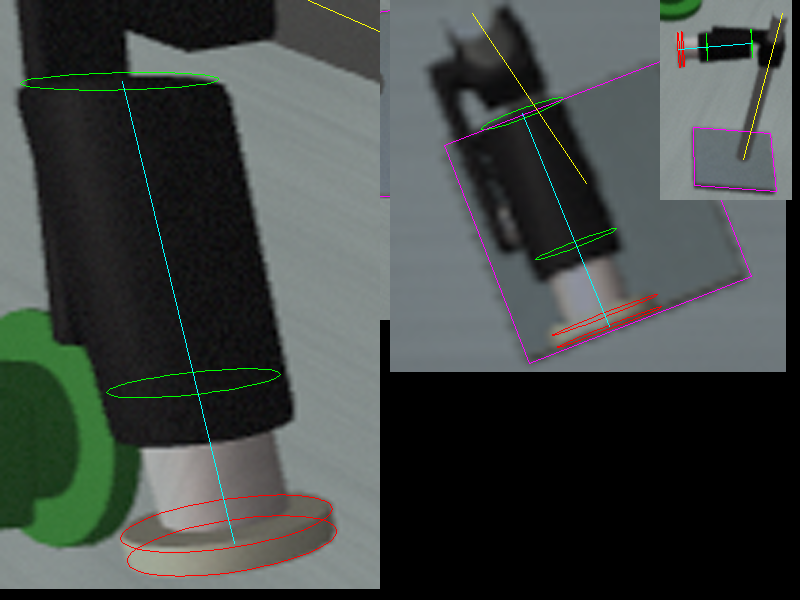

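The overlay fits well. The model ring and axis sit on the head in the wrist view, and within about 3 mm in the top view. The focus is near (0.628,0.230,0.223) with pitch about 0.21 and yaw 0.353. Next I'll look down on the cradle and tray together.

>>> {"name": "apply_moves", "arguments": {
  "deltas": [
    [0,-3,-2.4,0,-0.094,-0.033,0],
    [0,-3,-2.4,0,-0.094,-0.033,0],
    [0,-3,-2.4,0,-0.094,-0.033,0],
    [0,-3,-2.4,0,-0.094,-0.033,0],
    [0,-3,-2.4,0,-0.094,-0.033,0],
    [0,-3,-2.4,0,0,0,-0.08],
    [0,-3,-2.4,0,0,0,-0.08],
    [0,-3,-2.4,0,0,0,-0.08],
    [0,-3,-2.4,0,0,0,-0.08],
    [0,-3,-2.4,0,0,0,0]
  ]
}}

```text
time_s: 5.65
ee_pos: [0.4089, -0.1592, 0.3037]
eef_rot: [3.138, 0.0, 0.081]
force: [0.7, -0.1, -0.3]
grip_width: 0.094
grip_force: 0.0
```

>>> {"name": "apply_moves", "arguments": {
  "deltas": [
    [0,0,0,0,0,0,0],
    [0,0,0,0,0,0,0]
  ]
}}

```text
time_s: 5.85
ee_pos: [0.4101, -0.1588, 0.3038]
eef_rot: [3.139, -0.001, 0.081]
force: [0.3, 0.1, -0.2]
grip_width: 0.0942
grip_force: 0.0
```

Run:
```python
from h import *
c=save('wrist','w3');o=ctrl.get_obs(); print(o['ee_pos'],o['eef_rot'],o['qpos'],o['time_s'])
print(proj(c,[[.575,-.285,.05],[.485,-.02,.0],[.43,-.286,.052]]))
b=cv2.imread('pics/w3.png')[0:250]; b=cv2.resize(b,None,fx=2,fy=2,interpolation=cv2.INTER_CUBIC)
print(proj(c,[[.485,-.02,.0],[.49,-.286,.052]]))
u=proj(c,[[.485,-.02,.0],[.53,-.286,.052]]).astype(int)
big=cv2.imread('pics/w3.png'); z=[cv2.resize(cv2.copyMakeBorder(big,60,60,60,60,cv2.BORDER_CONSTANT)[v:v+120,x:x+80],None,fx=5,fy=5,interpolation=cv2.INTER_CUBIC) for x,v in [(u[0,0]+60-40,u[0,1]+60-60),(u[1,0]+60-40,u[1,1]+60-60)]]
# tray crop wider
x0,y0=u[0]-[60,60]; print('crops tray0',x0,y0,'inj0',u[1]-[40,60])
P=cv2.copyMakeBorder(big,60,60,60,60,cv2.BORDER_CONSTANT)
A=cv2.resize(P[y0+60:y0+180,x0+60:x0+180],None,fx=4,fy=4,interpolation=cv2.INTER_CUBIC)
m=np.zeros((600,800,3),np.uint8); m[:480,:480]=A
Q=cv2.resize(P[u[1,1]-60+60:u[1,1]+60+60, u[1,0]-30+60:u[1,0]+30+60],None,fx=5,fy=5,interpolation=cv2.INTER_CUBIC); m[:600,490:790]=Q
print('inj crop x0,y0',u[1,0]-30,u[1,1]-60)
cv2.imwrite('pics/m3.png',m)
```

```text
[ 0.41046347 -0.1584501   0.30351064] [ 3.13970595e+00 -3.72886140e-04  8.20500607e-02] [-4.50879879e-01 -1.79254447e-03  1.69731846e+00 -1.44708891e-03
  1.44478714e+00  1.03804768e+00] 5.9
[[361.42679192  47.96535357]
 [165.2414828  103.5711146 ]
 [343.48882808 159.94423561]]
[[165.2414828  103.5711146 ]
 [350.97743307 116.34745579]]
crops tray0 105 43 inj0 [316  25]
inj crop x0,y0 326 25
```

View pics/m3.png

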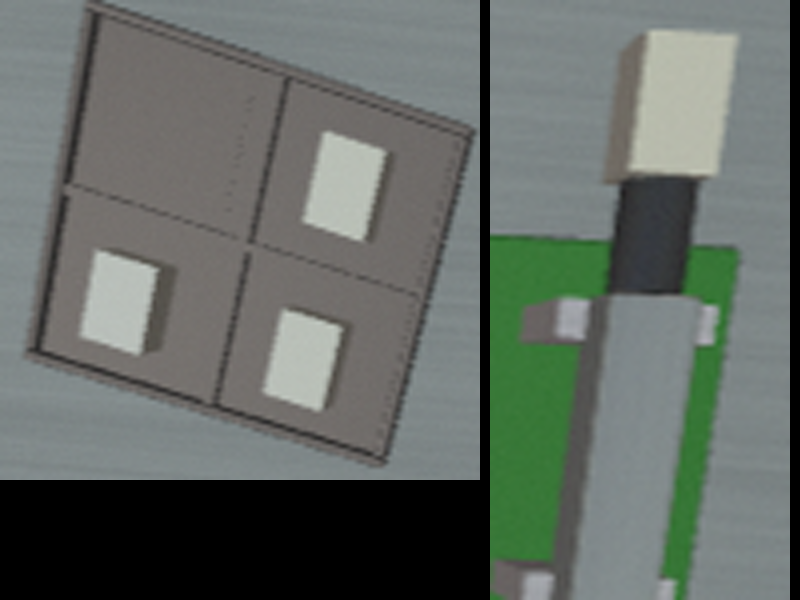

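The picture shows the tray corners at crop (88,5), (474,132), (385,465) and (27,355). The empty pocket is upper left, meaning +x, +y. The cap's top face corners are (647,30), (738,37), (715,178) and (630,172), and the front edge of the body is at (608,295) to (698,300). The spare caps lie along world x, turned by about -0.2.

Run:
```python
from h import *
from scipy.optimize import least_squares
c=load('w3'); t=load('top0'); s=load('scene0')
T=[(105+x/4-.375,43+y/4-.375) for x,y in [(88,5),(474,132),(385,465),(27,355)]]
I=lambda x,y:(326+(x-490)/5-.4,25+y/5-.4)
P=np.array([atz(c,*p,.012)[:2] for p in T])
M=np.array([[.065,.07],[.065,-.07],[-.065,-.07],[-.065,.07]])
f=lambda v:(v[:2]+M@np.array([[np.cos(v[2]),np.sin(v[2])],[-np.sin(v[2]),np.cos(v[2])]])-P).ravel()
r=least_squares(f,[.48,-.02,-.15]); print('tray',r.x.round(4),(r.fun*1000).round(1))
v=r.x; fp=v[:2]+np.array([[np.cos(v[2]),-np.sin(v[2])],[np.sin(v[2]),np.cos(v[2])]])@[.0315,.034]; print('free',fp)
cp=np.array([atz(c,*I(*p),.0615) for p in [(647,30),(738,37),(715,178),(630,172)]]); print('cap',cp.mean(0),'sizes',[np.linalg.norm(cp[i]-cp[(i+1)%4]).round(4) for i in range(4)])
a=(cp[0]+cp[1]-cp[2]-cp[3])/2; print('capyaw',np.arctan2(a[1],a[0]))
b=np.array([atz(c,*I(*p),.064) for p in [(608,295),(698,300),(569,600),(660,600)]]); print('body front',b[:2].mean(0),b[2:].mean(0),np.linalg.norm(b[0]-b[1]),'yaw L/R',[np.arctan2(*(b[i]-b[i+2])[1::-1]) for i in(0,1)])
# spare caps at top z=.026 (crop centres)
for q in [(345,186),(120,302),(303,360)]: print('spare',atz(c,105+q[0]/4,43+q[1]/4,.026).round(4))
w=load('w1'); im=cv2.imread('pics/w1.png')[0:90,45:175]; A=cv2.resize(im,None,fx=6,fy=6,interpolation=cv2.INTER_CUBIC); cv2.imwrite('pics/w1c.png',A)
g=cv2.cvtColor(cv2.imread('pics/w1.png'),cv2.COLOR_BGR2GRAY)
print(g[38:76,58:96:2])
print(proj(w,[[.485,-.02,.01]]))
```

```text
tray [ 0.4842 -0.0243 -0.2223] [ 2.4 -0.   1.6 -0.6 -2.  -0.1 -2.   0.7]
free [0.52240278 0.00194713]
cap [ 0.57557708 -0.28406257  0.0615    ] sizes [np.float64(0.0226), np.float64(0.0319), np.float64(0.0216), np.float64(0.032)]
capyaw 0.03429598190425885
body front [ 0.53033736 -0.28420942  0.064     ] [ 0.4534069  -0.28796655  0.064     ] 0.023190187943493208 yaw L/R [np.float64(0.03936870905370865), np.float64(0.05838226296390475)]
spare [ 0.5075 -0.064   0.026 ]
spare [0.4612 0.0161 0.026 ]
spare [ 0.4459 -0.05    0.026 ]
[[ 90  93  91  91  90  91  90  90  90  91  89  90  92  91  77  62  88  91
   91]
 [ 91  91  90  91  90  91  91  92  90  91  90  91  90  90  90  70  64  85
   91]
 [ 90  91  90  92  92  91  90  92  90  91  89  91  92  89  92  91  64  65
   90]
 [ 90  90  89  89  90  89  92  90  91  93  90  91  92  90  91  90  86  66
   65]
 [ 90  90  92  90  88  90  89  90  90  90  91  91  91  90  91  91  92  85
   58]
 [ 91  91  89  89  88  90  90  91  96  91  91  90  91  91  92  90  92  90
   85]
 [ 89  91  90  89  91  90 100 113 116  95  90  90  92  91  90  91  91  91
   90]

[... 1841 characters left out ...]
99  91  93  92
   92]
 [ 93 134 181 180 181 180 180 179 180 181 174 103 104 105  99  91  92  90
   91]
 [ 78  92 134 179 180 180 180 180 180 180 174 104 106 103  96  90  92  91
   92]
 [ 59  80  92 135 180 180 180 181 181 179 160 105 105 105  94  90  92  91
   91]
 [ 65  73  84  90 155 179 182 181 179 181 156 103 105 104  89  91  90  92
   89]
 [ 93  62  62  85  92 156 181 179 179 180 143 105 102 102  92  91  91  89
   91]
 [ 92  91  62  59  85 102 168 181 179 180 119 104 103 101  90  92  90  92
   92]
 [110  94  89  61  61  86 102 168 181 181 117 106 103  96  91  91  90  90
   90]
 [132  96  94  87  61  62  92 101 167 172 104 102  92  93  89  91  92  91
   93]]
[[110.60879984  53.41785876]]
```

The spare caps land on the pocket centres to within 0.5 mm, so the tray is at (0.4842,-0.0243) with yaw -0.222, and the free pocket is at (0.5224,0.0019). The cap is at (0.5756,-0.2841), yaw about 0.035, with its size correct. Spare bores face -x, so this cap needs only a turn of about -0.257. I'll go to the cap now.

>>> {"name": "apply_moves", "arguments": {
  "deltas": [
    [0,2.8,-2.1,-2.9,0,0,-0.01],
    [0,2.8,-2.1,-2.9,0,0,-0.01],
    [0,2.8,-2.1,-2.9,0,0,-0.01],
    [0,2.8,-2.1,-2.9,0,0,-0.01],
    [0,2.8,-2.1,-2.9,0,0,-0.007],
    [0,2.5,-2.1,-2.9,0,0,0],
    [0,0,0,0,0,0,0],
    [0,0,0,0,0,0,0]
  ]
}}

```text
time_s: 6.7
ee_pos: [0.5756, -0.2836, 0.1276]
eef_rot: [-3.141, 0.002, 0.036]
force: [0.8, -0.2, 1.1]
grip_width: 0.0938
grip_force: 0.0
```

Run:
```python
from h import *
c=save('wrist','w4');o=ctrl.get_obs(); print(o['ee_pos'],o['eef_rot'],o['qpos'],o['time_s'])
Y=.035; R2=np.array([[np.cos(Y),-np.sin(Y)],[np.sin(Y),np.cos(Y)]])
im=cv2.imread('pics/w4.png')
k=3
im=cv2.resize(im[100:300,130:390],None,fx=k,fy=k,interpolation=cv2.INTER_CUBIC)
for L,W,ctr,z in [(.016,.011,(.5756,-.2841),.0615),(.042,.012,(.4885,-.287),.064)]:
    P=[np.r_[np.array(ctr)+R2@[a*L,b*W],z] for a,b in [(1,1),(1,-1),(-1,-1),(-1,1),(1,1)]]
    cv2.polylines(im,[np.int32((proj(c,P)-[130,100]+.5)*k)],False,(0,0,255),1)
cv2.imwrite('pics/w4z.png',im)
```

```text
[ 0.57563321 -0.28367061  0.12939007] [ 3.14100918e+00 -1.68082496e-04  3.55508032e-02] [-5.14775998e-01  5.93222367e-01  1.34246787e+00 -4.38351373e-04
  1.20545405e+00  1.02062609e+00] 6.75
```

View pics/w4z.png

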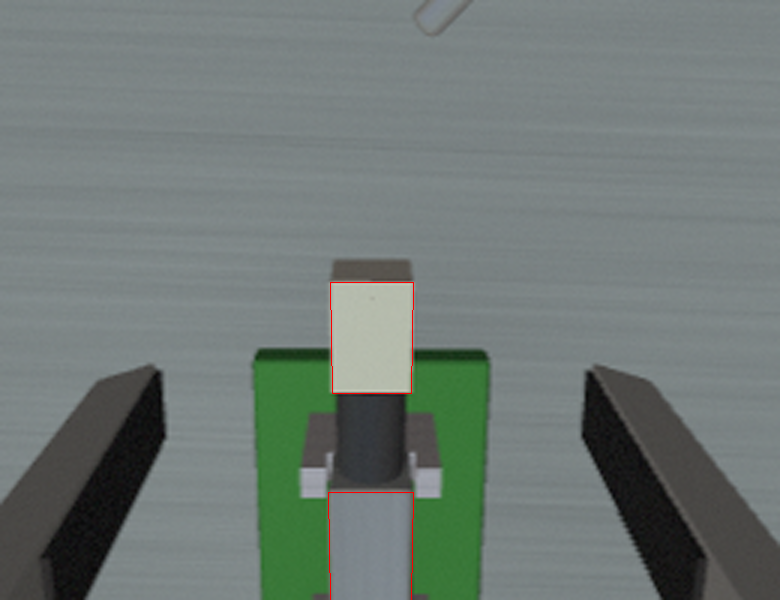

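The picture shows the predicted cap and body outlines lying exactly on the objects, with the cap centred between the fingers (371 against 373). Now I'll descend and grip.

>>> {"name": "apply_moves", "arguments": {
  "deltas": [
    [0,0,-0.05,-2.5,0,0,0],
    [0,0,0,-2.5,0,0,0],
    [0,0,0,-1.2,0,0,0],
    [200,0,0,0,0,0,0],
    [200,0,0,0,0,0,0],
    [230,0,0,0,0,0,0],
    [230,0,0,0,0,0,0],
    [230,0,0,0,0,0,0],
    [230,0,0,0,0,0,0]
  ],
  "grip_force": 8
}}

```text
time_s: 7.65
ee_pos: [0.5751, -0.2853, 0.0672]
eef_rot: [3.141, -0.0, 0.034]
force: [0.0, -0.4, -0.3]
grip_width: 0.0495
grip_force: 0.0
```

>>> {"name": "apply_moves", "arguments": {
  "deltas": [
    [230,0,0,0,0,0,0],
    [230,0,0,0,0,0,0],
    [230,0,0,0,0,0,0],
    [230,0,0,0,0,0,0],
    [230,0,0,0,0,0,0],
    [230,0,0,0,0,0,0]
  ]
}}

```text
time_s: 8.25
ee_pos: [0.575, -0.2852, 0.0669]
eef_rot: [-3.141, 0.0, 0.034]
force: [0.6, 1.2, 0.2]
grip_width: 0.0218
grip_force: 8.0
```

>>> {"name": "apply_moves", "arguments": {
  "deltas": [
    [230,0.5,0.017,0,0,0,0],
    [230,0.5,0.017,0,0,0,0],
    [230,0.8,0.027,0,0,0,0],
    [230,0.8,0.027,0,0,0,0],
    [230,1,0.035,0,0,0,0],
    [230,0.6,0.017,0,0,0,0],
    [230,0,0,2.5,0,0,0],
    [230,0,0,2.5,0,0,0],
    [230,0,0,0,0,0,0]
  ]
}}

```text
time_s: 9.15
ee_pos: [0.6186, -0.2844, 0.1206]
eef_rot: [3.139, -0.005, 0.034]
force: [0.3, -0.7, 0.6]
grip_width: 0.0218
grip_force: 8.0
```

Run:
```python
from h import *
o=ctrl.get_obs(); p=o['ee_pos']; print(p,o['eef_rot'],o['grip_width'],o['force'],o['time_s'])
off=.0006; t=np.array([.5224-off*np.cos(-.222),.0019-off*np.sin(-.222)]); print('go cm',(t-p[:2])*100,'turn',-.2223-o['eef_rot'][2])
```

```text
[ 0.61860047 -0.28444279  0.12058632] [ 3.1387653  -0.00491215  0.03398123] 0.021820237417160805 [ 0.33768157 -0.71161821  0.61939746] 9.15
go cm [-9.67857458 28.64748992] turn -0.25628122653652824
```

>>> {"name": "apply_moves", "arguments": {
  "deltas": [
    [230,-1.0,3.0,0,0,0,-0.03],
    [230,-1.1,3.2,0,0,0,-0.03],
    [230,-1.1,3.2,0,0,0,-0.03],
    [230,-1.1,3.2,0,0,0,-0.03],
    [230,-1.1,3.2,0,0,0,-0.03],
    [230,-1.1,3.2,0,0,0,-0.03],
    [230,-1.1,3.2,0,0,0,-0.03],
    [230,-1.1,3.2,0,0,0,-0.03],
    [230,-1.0,3.2,-2,0,0,-0.016],
    [230,0,0,0,0,0,0]
  ]
}}

```text
time_s: 10.15
ee_pos: [0.518, 0.0051, 0.0945]
eef_rot: [3.141, 0.004, -0.22]
force: [0.1, 0.2, -0.1]
grip_width: 0.0221
grip_force: 8.0
```

>>> {"name": "apply_moves", "arguments": {
  "deltas": [
    [230,0,0,0,0,0,0],
    [230,0,0,0,0,0,0]
  ]
}}

```text
time_s: 10.35
ee_pos: [0.5205, 0.0015, 0.097]
eef_rot: [3.142, -0.0, -0.223]
force: [-0.0, -0.1, -0.9]
grip_width: 0.0221
grip_force: 8.0
```

Run:
```python
from h import *
o=ctrl.get_obs(); p=o['ee_pos']; print(p,o['eef_rot'],o['grip_width'],o['force'],o['time_s'])
off=.0006; t=np.array([.5224-off*np.cos(-.222),.0019-off*np.sin(-.222)]); print('go cm',(t-p[:2])*100,'turn',-.2223-o['eef_rot'][2])
```

```text
[0.52052168 0.00148197 0.0970432 ] [ 3.14157136e+00 -4.90611242e-04 -2.22544539e-01] 0.022060489779352436 [-0.04179267 -0.07766812 -0.91016561] 10.35
go cm [0.12930407 0.05501401] turn 0.00024453903726978643
```

>>> {"name": "apply_moves", "arguments": {
  "deltas": [
    [230,0.13,0.06,-2.5,0,0,0],
    [230,0,0,-2.5,0,0,0],
    [230,0,0,-1.0,0,0,0],
    [230,0,0,-0.4,0,0,0],
    [230,0,0,0,0,0,0],
    [230,0,0,0,0,0,0]
  ]
}}

```text
time_s: 10.95
ee_pos: [0.5219, 0.0026, 0.0339]
eef_rot: [-3.141, -0.001, -0.222]
force: [-0.5, 0.1, -0.2]
grip_width: 0.0221
grip_force: 8.0
```

>>> {"name": "apply_moves", "arguments": {
  "deltas": [
    [230,0,0,-0.15,0,0,0],
    [230,0,0,-0.1,0,0,0],
    [230,0,0,0,0,0,0],
    [230,0,0,0,0,0,0]
  ]
}}

```text
time_s: 11.35
ee_pos: [0.5217, 0.0027, 0.0311]
eef_rot: [-3.141, -0.001, -0.222]
force: [-1.0, -0.3, 6.1]
grip_width: 0.0219
grip_force: 8.0
```

Contact shows as 6 N, with the cap on the floor. I'll release it gently and rise.

>>> {"name": "apply_moves", "arguments": {
  "deltas": [
    [178,0,0,0,0,0,0],
    [178,0,0,0,0,0,0],
    [178,0,0,0,0,0,0],
    [178,0,0,0,0,0,0]
  ]
}}

```text
time_s: 11.75
ee_pos: [0.5213, 0.0028, 0.0303]
eef_rot: [3.142, 0.0, -0.222]
force: [0.5, -0.2, 0.1]
grip_width: 0.0286
grip_force: 0.0
```

>>> {"name": "apply_moves", "arguments": {
  "deltas": [
    [178,0,0,1,0,0,0],
    [178,0,0,3,0,0,0],
    [100,0,0,5,0,0,0],
    [0,0,0,5,0,0,0],
    [0,0,0,2,0,0,0],
    [0,0,0,0,0,0,0],
    [0,0,0,0,0,0,0],
    [0,0,0,0,0,0,0]
  ]
}}

```text
time_s: 12.55
ee_pos: [0.5207, 0.0028, 0.1891]
eef_rot: [3.141, 0.002, -0.222]
force: [0.2, -0.1, -0.6]
grip_width: 0.0729
grip_force: 0.0
```

Run:
```python
from h import *
c=save('wrist','w5');o=ctrl.get_obs(); print(o['ee_pos'],o['eef_rot'],o['time_s'])
im=cv2.cvtColor(c['img'],cv2.COLOR_RGB2BGR); g=im[...,0].astype(int)
mask=(im.min(2)>125).astype(np.uint8); n,l,st,ce=cv2.connectedComponentsWithStats(mask)
Y=-.2223
for i in range(1,n):
    if 300<st[i,4]<8000:
        pts=np.argwhere(l==i)[:,::-1].astype(float); w=np.array([atz(c,*p,.026)[:2] for p in pts])
        (cx,cy),sz,a=cv2.minAreaRect((w*1000).astype(np.float32)); 
        r=w.mean(0)-[.4842,-.0243]; print(st[i],'world',(cx,cy),sz,a,'tray frame',np.cos(Y)*r[0]+np.sin(Y)*r[1],-np.sin(Y)*r[0]+np.cos(Y)*r[1])
        print('  px rect',cv2.minAreaRect(pts.astype(np.float32)))
```

```text
[0.52077384 0.00280781 0.18906766] [ 3.14125080e+00  2.39317081e-03 -2.22250068e-01] 12.6
[244 167  21  28 586] world (522.2217407226562, 1.4669837951660156) (22.867212295532227, 31.461915969848633) 77.31915283203125 tray frame 0.03159875541175914 0.03351833730264725
  px rect ((254.0, 180.5), (27.0, 20.0), 90.0)
[302 167  22  28 573] world (507.7186279296875, -62.97377014160156) (23.112384796142578, 31.469388961791992) 77.31961059570312 tray frame 0.03168214195990537 -0.03251070007692445
  px rect ((312.5, 180.5), (27.0, 21.0), 90.0)
[243 219  20  26 472] world (461.4508972167969, 17.047758102416992) (22.464405059814453, 32.447853088378906) 76.70516967773438 tray frame -0.030699055636427944 0.03580143069870755
  px rect ((252.5, 231.5), (25.0, 19.0), 90.0)
[ 148  340  210   44 7205] world (269.8140563964844, 61.06513214111328) (295.7512512207031, 75.3442611694336) 77.27130126953125 tray frame -0.22245301396210151 0.03909687999141208
  px rect ((252.5, 361.5), (43.0, 209.0), 90.0)
```

The cap lies at (31.6, 33.5) mm in the tray frame, against the wanted (31.5, 34), and parallel to the others. On to the injector.

>>> {"name": "apply_moves", "arguments": {
  "deltas": [
    [0,-0.4,-3.6,0,0,0,0.032],
    [0,-0.4,-3.6,0,0,0,0.032],
    [0,-0.4,-3.6,0,0,0,0.032],
    [0,-0.4,-3.6,0,0,0,0.032],
    [0,-0.4,-3.6,0,0,0,0.032],
    [0,-0.4,-3.6,-1,0,0,0.032],
    [0,-0.4,-3.7,-2,0,0,0.032],
    [0,-0.4,-3.7,-2,0,0,0.033],
    [0,0,0,0,0,0,0],
    [0,0,0,0,0,0,0]
  ]
}}

```text
time_s: 13.6
ee_pos: [0.4887, -0.2873, 0.1391]
eef_rot: [-3.14, 0.002, 0.033]
force: [-0.7, -0.4, 0.1]
grip_width: 0.094
grip_force: 0.0
```

Run:
```python
from h import *
c=save('wrist','w6');o=ctrl.get_obs(); p=o['ee_pos']; print(p,o['eef_rot'],o['time_s'])
print('go',(np.array([.4885,-.287,.058])-p)*100,.035-o['eef_rot'][2])
print('px body corners',proj(c,[[.5305,-.2735,.064],[.5305,-.2975,.064]]).round(1), 'nozzle tip',proj(c,[.5835,-.2837,.052]).round(1))
g=cv2.cvtColor(c['img'],cv2.COLOR_RGB2GRAY); u,v=proj(c,[.5835,-.2837,.052])[0].astype(int); print(g[max(v-8,0):v+16:2,u-14:u+14])
```

```text
[ 0.48922986 -0.28676426  0.1399161 ] [-3.14075801e+00  8.78053790e-04  3.42582604e-02] 13.65
go [-0.07298605 -0.02357441 -8.19161029] 0.0007417396439869106
px body corners [[237.5 158.9]
 [267.5 160. ]] nozzle tip [[252.5  89.9]]
[[133 133 134 134 132 131 135 132 134 132 132 132 133 131 133 132 130 130
  132 130 131 129 131 131 130 129 130 131]
 [136 133 133 134 133 133 133 133 132 133 132 131 132 133 132 132 133 132
  132 132 132 132 131 133 132 131 133 134]
 [129 132 130 131 130 130 130 132 130 132 132 131 130 130 129 131 131 132
  133 131 131 131 131 131 131 130 132 132]
 [130 127 130 129 128 127 128 128 127 127 127 128 129 128 130 129 128 129
  129 127 130 129 128 131 128 128 130 130]
 [134 132 134 134 133 132 134 132 134 133 134 126 115 121 118 120 119 113
  108 118 133 131 132 134 131 133 132 132]
 [135 133 135 134 132 133 132 133 132 132 131 124 113 126 135 134 131 125
  106  99 120 133 130 131 130 131 132 131]
 [137 135 136 134 135 135 134 133 135 134 134 123 115 131 135 135 132 122
  104  99 120 132 131 132 133 131 131 129]
 [131 132 129 131 131 130 132 131 131 129 131 123 123 133 134 133 130 116
  100 102 132 132 132 132 132 132 133 133]
 [130 132 132 130 132 132 129 130 130 123 119 130 133 134 137 136 134 128
  120 116 104  86 106 130 131 130 130 129]
 [132 131 132 130 131 132 130 131 130 124 120 130 134 136 137 135 132 126
  121 114 103  88 105 128 129 130 130 130]
 [130 129 131 132 130 132 131 131 131 124 119 131 133 135 135 136 133 128
  121 115 103  93 112 130 132 131 131 129]
 [132 131 132 130 129 132 131 133 131 124 117 130 133 135 136 137 132 129
  123 113 101  92 112 131 130 129 131 128]]
```

The bare nozzle tip appears within 1 px of where it was predicted. I'll descend and grip firmly.

>>> {"name": "apply_moves", "arguments": {
  "deltas": [
    [0,-0.07,-0.02,-3,0,0,0],
    [0,0,0,-3,0,0,0],
    [0,0,0,-1.5,0,0,0],
    [0,0,0,-0.7,0,0,0],
    [235,0,0,0,0,0,0],
    [235,0,0,0,0,0,0],
    [235,0,0,0,0,0,0],
    [235,0,0,0,0,0,0],
    [235,0,0,0,0,0,0],
    [235,0,0,0,0,0,0]
  ],
  "grip_force": 45
}}

```text
time_s: 14.65
ee_pos: [0.4886, -0.2875, 0.0586]
eef_rot: [3.141, -0.0, 0.035]
force: [0.5, 0.2, 0.9]
grip_width: 0.0496
grip_force: 0.0
```

>>> {"name": "apply_moves", "arguments": {
  "deltas": [
    [235,0,0,0,0,0,0],
    [235,0,0,0,0,0,0],
    [235,0,0,0,0,0,0],
    [235,0,0,0,0,0,0],
    [235,0,0,0,0,0,0]
  ]
}}

```text
time_s: 15.15
ee_pos: [0.4886, -0.2872, 0.0584]
eef_rot: [-3.141, 0.0, 0.035]
force: [-1.8, 3.5, 1.9]
grip_width: 0.0235
grip_force: 45.0
```

>>> {"name": "apply_moves", "arguments": {
  "deltas": [
    [235,0,0,1,0,0,0],
    [235,0,0,2,0,0,0],
    [235,0,0,3,0,0,0],
    [235,0,0,3,0,0,0],
    [235,0,0,3,0,0,0],
    [235,0,0,2,0,0,0],
    [235,0,0,0,0,0,0],
    [235,0,0,0,0,0,0]
  ]
}}

```text
time_s: 15.95
ee_pos: [0.4883, -0.2873, 0.1978]
eef_rot: [-3.141, 0.0, 0.035]
force: [0.0, 0.4, -4.6]
grip_width: 0.0235
grip_force: 45.0
```

```bash
cat > goal.py <<'E'
from h import *
def goal(F,yaw,p,back):
    d=np.array([np.cos(p)*np.cos(yaw),np.cos(p)*np.sin(yaw),np.sin(p)]); e2=np.array([-np.sin(yaw),np.cos(yaw),0]); e3=np.cross(d,e2)
    return F-(.095+back)*d+.0064*e3, np.c_[d,-e2,-e3]
def togo(F,yaw,p,back):
    o=ctrl.get_obs(); P,G=goal(F,yaw,p,back); Rm=R.from_euler('xyz',o['eef_rot']).as_matrix()
    print('at',o['ee_pos'].round(4),o['eef_rot'].round(3),o['qpos'].round(2),o['grip_width'],o['time_s'])
    print('go cm',((P-o['ee_pos'])*100).round(2),'turn',R.from_matrix(G@Rm.T).as_rotvec().round(4))
E
python3 -c "
from goal import *
togo(np.array([.628,.2303,.2235]),.353,.206,.06)"
```

```text
at [ 0.4883 -0.2873  0.1978] [-3.141  0.     0.035] [-0.6   0.36  1.51 -0.    1.26  0.94] 0.02354633544586182 15.95
go cm [-3.900e-01  4.647e+01  3.000e-02] turn [ 0.0398 -0.2035  0.317 ]
```

>>> {"name": "apply_moves", "arguments": {
  "deltas": [
    [235,0,1.5,0,0,0,0.02],
    [235,0,2.5,0,0,0,0.02],
    [235,0,3,0,0,0,0.02],
    [235,0,3,0,0,0,0.02],
    [235,0,3,0,0,0,0.02],
    [235,0,3,0,0,0,0.02],
    [235,0,3,0,0,0,0.02],
    [235,0,3,0,0,0,0.02],
    [235,0,3,0,0,0,0.02],
    [235,0,3,0,0,0,0.02]
  ]
}}

```text
time_s: 16.95
ee_pos: [0.4876, -0.0055, 0.1971]
eef_rot: [-3.141, 0.002, 0.237]
force: [1.2, -1.0, -3.5]
grip_width: 0.0234
grip_force: 45.0
```

>>> {"name": "apply_moves", "arguments": {
  "deltas": [
    [235,0,3,0,0.005,-0.025,0.015],
    [235,0,3,0,0.005,-0.025,0.015],
    [235,0,3,0,0.005,-0.025,0.015],
    [235,-0.1,3,0,0.005,-0.025,0.015],
    [235,-0.1,3,0,0.005,-0.025,0.015],
    [235,-0.1,2,0,0.005,-0.025,0.015],
    [235,-0.1,1.5,0,0.005,-0.025,0.015],
    [235,0,0.5,0,0.005,-0.025,0.012],
    [235,0,0,0,0,0,0],
    [235,0,0,0,0,0,0]
  ]
}}

```text
time_s: 17.95
ee_pos: [0.4843, 0.1821, 0.198]
eef_rot: [3.121, -0.202, 0.354]
force: [0.3, 0.4, -4.2]
grip_width: 0.0237
grip_force: 45.0
```

Run:
```python
from goal import *
togo(np.array([.628,.2303,.2235]),.353,.206,.06)
t=save('top','t7'); s=save('scene','s7'); w=save('wrist','w7')
z=lambda f,x,y,wd,h,k: cv2.resize(cv2.imread(f'pics/{f}.png')[y:y+h,x:x+wd],None,fx=k,fy=k,interpolation=cv2.INTER_CUBIC)
m=np.zeros((600,800,3),np.uint8)
a=z('s7',280,100,78,58,7); b=z('t7',150,85,60,85,4); c=z('w7',130,0,250,200,1.2)
m[:a.shape[0],:a.shape[1]]=a; m[:b.shape[0],550:550+b.shape[1]]=b; m[355:355+c.shape[0],500:500+c.shape[1]]=c[:245,:300]
cv2.imwrite('pics/m7.png',m)
```

```text
at [0.4843 0.1821 0.198 ] [ 3.121 -0.202  0.354] [ 0.29  0.15  1.79 -0.01  0.99  1.52] 0.023739912336852912 17.95
go cm [ 0.01 -0.47  0.01] turn [0.02   0.0027 0.003 ]
```

View pics/m7.png

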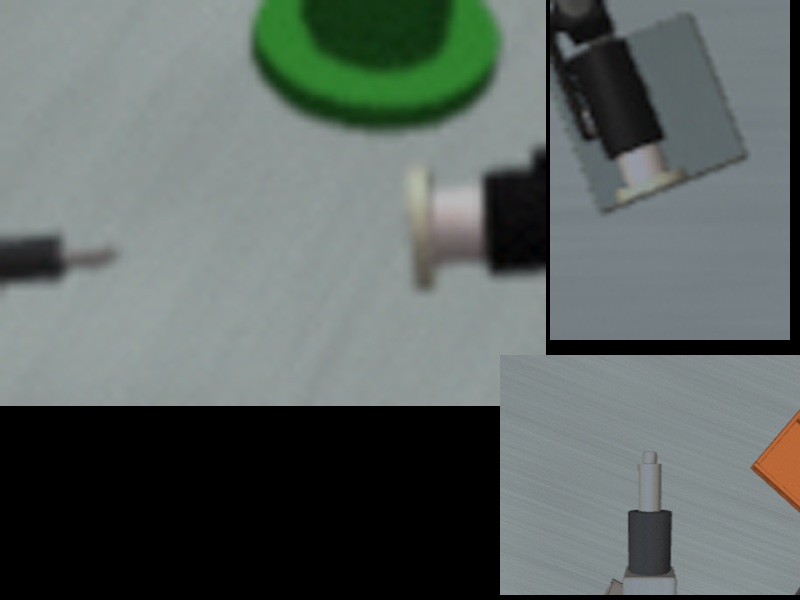

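The mosaic shows the injector held straight. In the scene view the tip is at native (296.6,136.1) and the ring centre at (340.1,132.6); in the wrist view the tip is at (255,81.7). I'll compare these with the model predictions.

Run:
```python
from goal import *
s=load('s7');w=load('w7')
o=ctrl.get_obs(); Rm=R.from_euler('xyz',o['eef_rot']).as_matrix(); tip=o['ee_pos']+Rm@[.095,0,.0064]; O=o['ee_pos']+Rm@[0,0,.0064]
F=np.array([.628,.2303,.2235]); P,G=goal(F,.353,.206,0); d=G[:,0]
print('scene tip pred',proj(s,tip),'axis pts nut',proj(s,O+Rm@[.07,0,0]),'ring pred',proj(s,F+.072*d),'focus',proj(s,F))
print('wrist tip pred',proj(w,tip), 'tip',tip)
img=lambda f:cv2.cvtColor(cv2.imread(f'pics/{f}.png'),cv2.COLOR_BGR2HSV)
# ring & nut profile from scene averaged over frames: ring columns yellowish
g=cv2.cvtColor(s['img'],cv2.COLOR_RGB2LAB).astype(int)
print('ring b-channel'); print(g[121:145,334:348,2])
gg=g[...,0]; print('nut L cols 270..290'); print(gg[126:146,270:300:3])
```

```text
scene tip pred [[296.66638631 135.24765662]] axis pts nut [[288.55560762 135.93345192]] ring pred [[340.0168909  132.23877081]] focus [[315.72728841 134.34721397]]
wrist tip pred [[252.52023229  81.38954994]] tip [0.57329205 0.2144874  0.21112452]
ring b-channel
[[127 128 128 127 128 128 127 128 128 128 127 127 128 128]
 [127 128 128 127 128 128 128 128 128 127 127 127 128 128]
 [127 128 128 128 129 130 130 129 127 127 128 128 128 127]
 [128 128 128 128 132 134 134 131 127 128 127 127 128 127]
 [128 128 127 130 133 136 136 130 128 127 127 128 127 128]
 [127 127 127 129 133 136 136 131 128 128 127 128 128 128]
 [127 128 128 130 134 136 136 131 128 127 127 128 128 128]
 [127 128 128 130 133 136 135 130 128 128 128 128 128 128]
 [128 128 129 129 134 137 136 131 129 128 129 128 129 128]
 [128 128 127 129 134 137 136 132 130 129 129 129 129 129]
 [128 128 128 128 132 138 137 132 130 130 129 129 130 128]
 [127 127 128 128 131 136 136 133 130 129 130 129 129 129]
 [128 128 127 128 130 136 135 133 129 129 129 129 129 129]
 [128 128 127 128 130 134 136 133 130 130 129 130 129 129]
 [127 128 1
[... 760 characters left out ...]
59 157 160]
 [107 159 157 156 160 159 163 159 160 158]
 [117 158 152 156 159 160 161 159 159 158]
 [140 158 151 148 158 159 152 160 160 159]
 [159 158 157 124 136 128 128 159 161 159]
 [160 161 160  98  90  67  95 159 159 159]
 [161 162 159  80  52  46  89 149 141 154]
 [161 158 148  58  39  39  77 120 111 152]
 [136 128 115  44  30  27  53 104 113 159]
 [ 86  81  81  53  25  27  49 138 145 162]
 [ 78  76  77  61  40  62  88 160 160 164]
 [ 77  77  78  77 111 124 138 161 163 165]
 [ 81  79  80  98 159 160 161 161 164 166]
 [ 88  97  99 123 163 163 163 163 162 166]
 [125 133 135 151 165 164 166 163 163 165]
 [155 160 160 164 166 164 165 164 165 166]
 [155 163 165 165 165 164 163 165 166 164]]
```

The scene camera puts the tip about 0.8 px lower relative to the ring than the model does. The wrist hand-eye shows about a 1.3 mm sideways bias, since the closed fingers and injector sit at column 255 rather than 252.5. The two agree, so I'll shift the target by about +1.5 mm in y' and +0.7 mm in z.

```bash
python3 -c "
from goal import *
togo(np.array([.6275,.2317,.2242]),.353,.206,0)"
```

```text
at [0.4847 0.182  0.1983] [ 3.121 -0.202  0.353] [ 0.29  0.15  1.79 -0.01  0.99  1.52] 0.02342844816508645 18.1
go cm [5.43 1.71 1.27] turn [0.0197 0.0034 0.0038]
```

>>> {"name": "apply_moves", "arguments": {
  "deltas": [
    [235,0.6,-0.1,0.15,0.005,0.001,0.001],
    [235,0.8,0.2,0.2,0.005,0.001,0.001],
    [235,0.9,0.3,0.2,0.005,0.001,0.001],
    [235,0.9,0.4,0.2,0.005,0,0.001],
    [235,0.9,0.4,0.2,0,0,0],
    [235,0.8,0.3,0.2,0,0,0],
    [235,0.4,0.15,0.1,0,0,0],
    [235,0.13,0.05,0.02,0,0,0],
    [235,0,0,0,0,0,0],
    [235,0,0,0,0,0,0]
  ]
}}

```text
time_s: 19.1
ee_pos: [0.5387, 0.1995, 0.211]
eef_rot: [-3.141, -0.207, 0.354]
force: [1.0, 1.1, -4.0]
grip_width: 0.0237
grip_force: 45.0
```

Run:
```python
from goal import *
F=np.array([.6275,.2317,.2242]); togo(F,.353,.206,0)
s=save('scene','s8'); P,G=goal(F,.353,.206,0); d=G[:,0]
print('pred tip',proj(s,F),'nut',proj(s,F-.025*d),'ring',proj(s,F+.072*d),'head rear',proj(s,F-.171*d),'cyl back',proj(s,F+.174*d))
m=cv2.resize(cv2.imread('pics/s8.png')[105:165,250:380],None,fx=6,fy=6,interpolation=cv2.INTER_CUBIC); cv2.imwrite('pics/s8z.png',m)
```

```text
at [0.5387 0.1995 0.211 ] [-3.141 -0.207  0.354] [0.28 0.26 1.63 0.02 1.05 1.49] 0.023690009011568237 19.1
go cm [ 0.03 -0.04  0.  ] turn [-0.0004  0.0007 -0.0012]
pred tip [[315.76742538 133.84484833]] nut [[307.4796616  134.56644719]] ring [[340.04879604 131.73071841]] head rear [[260.49287525 138.65749182]] cyl back [[375.5338211  128.64110892]]
```

View pics/s8z.png

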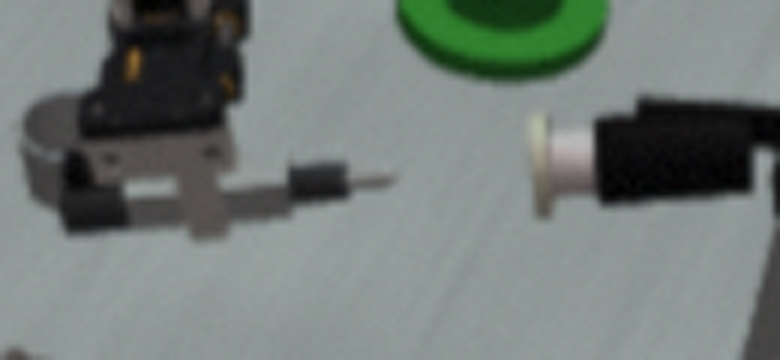

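```bash
sed 's/^h=.065/w["pose"]=w["pose"].copy(); w["pose"][:3,3]-=.0013*w["pose"][:3,0]\nh=.065/' fit.py > fit2.py; sed -i 's/(340,132.7)/(339.7,132.3)/' fit2.py; python3 fit2.py | sed -n '1p;12,30p'
```

```text
[0.7464 0.2749 0.3546 0.1963 0.0592]
cornerLR [-1.8  0.8]
post [-1.9 -0.4]
ring [ 0.6 -0.5]
ring [ 0.7 -2.2]
ring [ 0.1 -1.2]
axis 0.5
axis 1.0
axis -1.2
axis 2.0
focus [0.62683684 0.23062467 0.22464115]
```

The refit with the hand-eye bias corrected has smaller residuals and agrees to about 1 mm: focus (0.627,0.231,0.224), pitch 0.20, yaw 0.354. I'll make a last nudge and hand in.

>>> {"name": "apply_moves", "arguments": {
  "deltas": [
    [235,-0.02,-0.1,-0.02,0,0,0],
    [235,0,0,0,0,0,0],
    [235,0,0,0,0,0,0],
    [235,0,0,0,0,0,0],
    [235,0,0,0,0,0,0]
  ]
}}

```text
time_s: 19.65
ee_pos: [0.5387, 0.1986, 0.2109]
eef_rot: [-3.141, -0.207, 0.354]
force: [0.5, 0.6, -3.6]
grip_width: 0.0236
grip_force: 45.0
```

```bash
python3 -c "
from goal import *
togo(np.array([.627,.2309,.224]),.354,.203,0)
print(ctrl.hand_in())"
```

```text
at [0.5387 0.1986 0.2109] [-3.141 -0.207  0.354] [0.28 0.26 1.63 0.02 1.04 1.49] 0.023600401699908194 19.65
go cm [-0.02 -0.04  0.02] turn [-0.0015  0.0037 -0.0002]
the job is handed in; nothing more can be done
None
```

The job is handed in at 19.65 s, no verdict returned: the cap lies within about 0.5 mm of the empty pocket's centre, lined up with the others, and the injector is held before the camera, plug up, with its tip within about 0.5 mm of my focus estimate, which is itself uncertain by 1–2 mm.

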